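Restock a jar in a spring-pusher lane

TASK

Restock the loose jar of amber chips: load it upright from the front into the jar lane of the counter display, pushing the jar already there back against the spring pusher and lowering the new one behind the clear front lip, so that the two stand one behind the other. They are glass, so press gently and never let the spring fling the stock forward; leave the boxes, the display and everything else on the table as they are.

Things in the scene. Friction and masses are not known exactly. Their poses are not given: they have to be found in the camera images.
- new_jar: the jar to load: clear glass-look jar of amber chips with black screw lid, a plain upright cylinder 45.2 mm across and 74 mm high (lid fixed, same width), about 0.14 kg (0.1 to 0.18). Standing upright on the table in front of the display. Origin: centre of its underside, z up
- display_stand: white sheet-metal counter display, 184 mm deep (x), 214 mm wide (y), fixed, its front open; an upper deck with stones roofs its two lanes; side cheeks close only its back 75 mm. Origin: centre of underside, x to its back, y to its left, z up. Two lanes lie side by side along x on its 4 mm base plate, 46 mm either side of the middle: one for jars, one for boxes, either way round
- left_bay (a point): point over the middle line of the display's left (+y) lane, level with the lane floor (10 mm above the table), where the axis of its front jar stands (22.6 mm behind the lip's inner face) if the lane is clipped on at mid setting. Each lane may really be clipped up to 10 mm farther forward or back than that: this is not reported, find it by touch. Axes as display_stand's
- right_bay (a point): the same point for the display's right (-y) lane, with the same unreported shift of up to 10 mm. Both lanes: grey floor, clear side walls 22 mm high above it, a clear front lip 3 mm thick with its top 18 mm above the floor; the jar lane's walls are 52 mm apart inside
- jar_pusher (a joint): travel of the jar lane's black spring paddle, m, growing toward the back: 0 with one jar in the lane, 0.045 with two, hard stop at 0.0495, so a jar must be pushed 0 to 4 mm past its final place to go down behind the lip. One jar like new_jar already stands there, pressed on the lip. Spring force 5 N at 0, 8 N at 0.048; paddle top 42 mm above the floor
- deck_edge (a point): middle of the lower front edge of the upper deck, 168 mm above the table, 36 mm in front of the display's origin (16 mm behind left_bay and right_bay). The deck roofs all behind it: an upright gripper holding a jar in the front place would run into it; one leaning back toward the robot by 32 to 45 degrees from vertical clears it
- kraft_box: brown lidded card box 52x52x36 mm at the front of the box lane, so it shows which lane is not the jars'; leave it. Origin: centre of its underside
- egg_agate: brown polished egg, 42 mm across, 48 mm high, standing loose on the table; leave it. Origin: centre of its underside
- tower_grey: grey six-sided stone tower 20x24 mm, 82 mm high, standing loose on the table; leave it. Origin: centre of its underside
- palm_stone_5: red polished stone 40x40x22 mm, loose on the table; leave it. Origin: centre of its underside
Things that resemble listed ones, but are neither listed nor needed, are in the scene too. What is shaped like the new_jar but purple is not meant.

How it is judged:
By the outcome, as a careful person would: the job done as asked, in the order asked, and still so for the second after the job is handed in, with the robot touching nothing.
It also fails if it takes over 42 s, if anything falls off the work surface, if the arm or the gripper's body presses on something with over 40 N, if the wrist force passes 120 N, or if a joint passes its speed limit or range.

ROBOT

A 7-joint arm with a two-finger parallel gripper is mounted at the origin on a cart in front of the work surface, level with it; the furniture and walls round the work are solid. World frame = base frame: x ahead of the robot, y to its left, z up, the work surface at z = 0. Lengths are in m, angles in rad, forces in N, time in s.
With the tool pointing down it reaches from about 0.4 to 0.875 m from the base axis. Payload 6.5 kg.
Tool frame: the origin (TCP) lies on the centre line of the jaws, within the pads' length; the fingertips stand 14 mm ahead of it and the grasp point (between the pads) lies 5 mm behind it (r.tcp_to_tips is the distance from the TCP to the fingertips, in m); z points along the fingers, y is the line along which they close (so a half turn about z gives the same grasp; the last joint's range is limited). The gripper opens to 88 mm and grips with 3 to 60 N. Pads are 18 mm wide; open, the fingers measure 123 mm over their backs; the gripper's body (75 mm by 187 mm) begins 45 mm behind the grasp point.
Start: joints at [-1.356, 0.536, -0.004, 1.538, 0.003, 1.067, -0.071], TCP at [0.18, 0.625, 0.253] pointing down, gripper open.
Joint ranges: [-2.7, 2.7], [-0.37, 2.16], [-1.27, 1.26], [0.24, 2.4], [-1.31, 4.45], [0.19, 1.91], [-2.76, 2.76]. Speed limits (rad/s): [2.39, 2.39, 3.14, 3.14, 3.14, 3.14, 3.14].

INTERFACE

Orientations are given as a rotation vector (axis times angle).
In Python, from bench import r gives the robot as it stands. The module is installed in compiled form; this text tells all that it offers.
- The arm moves only by the shell command python3 -m crank 'ROWS' [OPENING] [FORCE]. ROWS is JSON, a list of rows, each an object with "offset": the shift along the tool's x, y, z as a fraction of full scale, a list of three; "rot": the turn, a rotation vector about the tool's x, y, z as a fraction of full scale, a list of three. In form: [{"offset": [dx, dy, dz], "rot": [ax, ay, az]}, ...]. A call has 1 to 8 rows; each row is the pose to reach, as a shift and turn from the pose commanded when the call began, along the tool's axes at that moment, turning the shorter way round; what a row does not reach only later rows make up. Full scale, the value 1, is 30 cm for a shift and pi rad for a turn. A row lasts 1/12 s, in which the tool goes at most 41.7 mm and 7.16 degrees, less where a joint would pass 70% of its speed; a pose out of reach is approached as far as the arm can. A call with a number of a shift or a turn outside -1 to 1 is refused whole. A call with a gripper value outside its range is refused whole. OPENING is the closure in counts, from 0 (fully open) to 255 (shut), set as the call begins (- or left out, the last holds). The fingers move at their own pace and stop on an object; FORCE is the grip in N (left out, the last holds). Time passes only in rows, so rows that repeat a pose let the fingers close. It gives the time, the measured TCP pose, the force, the opening and the grip force at its end, in the units of the state.
- r.observe(): the state, without advancing time (a new reading comes with each control period).
- r.grab_frame(name): name is "side" or "top" or "wrist"; returns the picture (480x640x3 uint8, red, green, blue); there is no depth.
- r.calibration(name): a dict with "camera_matrix" (3x3 intrinsics, pixels), "pose" (4x4, takes a point from camera to world coordinates); the wrist camera has in their place "tool_from_camera" (4x4, takes a point from camera to tool coordinates, whose origin is the TCP and whose axes are the flange's). Camera axes: x right, y up, looking along -z (the intrinsics and any distortion apply to the point x, -y, -z); pixel columns grow to the right and rows downward; lengths in m; the calibration is good to about 2 mm. A picture is of the moment at which its call begins: read the wrist's pose just before it. calibration takes no time and is no camera call.
- r.finish_job(): hands the job in; it is judged then, once.
The state is a dict: "clock": time; "q": joint angles; "joint_velocities": joint speeds; "effort": joint torques, N m; "tcp_pos": TCP position; "ee_rot": TCP orientation; "force": force on the tool from outside, world axes, zero at the start; "wrist_torque": the same for the moment, N m; "opening": opening from 0.0 (shut) to 1.0 (fully open); "gripper_force": force on a finger pad.
Only numpy, scipy, OpenCV 4.12 (cv2) and the standard library are available. Lean on these libraries where they do the work, as an engineer would, in place of code of your own. Each camera call takes 0.05 s, during which the arm holds its last target. There are 200 camera calls.

## Working session

There is one attempt and no reset: what is moved stays moved. The work goes in short steps, Python scripts to look and compute and a shell command to move; the robot and the scene stay as the last step left them, time stands still between calls to the robot, and variables do not carry over. Pictures are saved under pics/ and viewed, at most 13 in all, crops included, and the job is handed in when it is done.

```bash
mkdir -p pics
python3 - <<'E'
from bench import r
import cv2,numpy as np
o=r.observe();print({k:np.round(v,4) for k,v in o.items()})
for n in("side","top"):
    cv2.imwrite(f"pics/{n}0.png",r.grab_frame(n)[...,::-1]);c=r.calibration(n);print(n,np.round(c["camera_matrix"],1).tolist(),np.round(c["pose"],3).tolist(),[k for k in c])
print(r.calibration("wrist"))
E
```

```text
{'clock': np.float64(0.0), 'q': array([-1.3562,  0.5372, -0.0044,  1.5388,  0.0026,  1.0673, -0.0712]), 'joint_velocities': array([ 0.001 ,  0.    , -0.0005,  0.0015,  0.0004, -0.0015,  0.0009]), 'effort': array([ 4.00000e-04, -5.70976e+01,  9.91200e-01, -2.51590e+01,
       -5.62000e-02,  1.84000e-02,  2.00000e-04]), 'tcp_pos': array([0.18  , 0.624 , 0.2518]), 'ee_rot': array([-4.3950e-01, -3.1106e+00,  2.7000e-03]), 'force': array([ 0.0281,  0.2675, -0.3828]), 'wrist_torque': array([-0.0194, -0.0021,  0.0147]), 'gripper_force': np.float64(0.0), 'opening': np.float64(0.9943)}
side [[550.9, 0.0, 319.5], [0.0, 550.9, 237.7], [0.0, 0.0, 1.0]] [[-0.979, 0.111, -0.17, 0.348], [-0.203, -0.584, 0.786, 0.76], [-0.012, 0.804, 0.594, 0.691], [0.0, 0.0, 0.0, 1.0]] ['camera_matrix', 'pose']
top [[453.1, 0.0, 315.9], [0.0, 453.1, 236.2], [0.0, 0.0, 1.0]] [[-0.007, 0.981, -0.194, 0.353], [-1.0, -0.006, 0.005, -0.023], [0.004, 0.194, 0.981, 0.968], [0.0, 0.0, 0.0, 1.0]] ['camera_matrix', 'pose']
{'camera_matrix': array([[432.40115268,   0.        , 311.79046224],
       [  0.        , 432.40115268, 239.43389133],
       [  0.        ,   0.        ,   1.        ]]), 'tool_from_camera': array([[ 1.10814485e-03,  9.46999078e-01,  3.21234366e-01,
         8.45543332e-02],
       [ 9.99999285e-01, -9.04688554e-04, -7.82621219e-04,
        -1.35785414e-03],
       [-4.50524519e-04,  3.21235004e-01, -9.46999403e-01,
        -1.32075977e-01],
       [ 0.00000000e+00,  0.00000000e+00,  0.00000000e+00,
         1.00000000e+00]])}
```

View pics/top0.png

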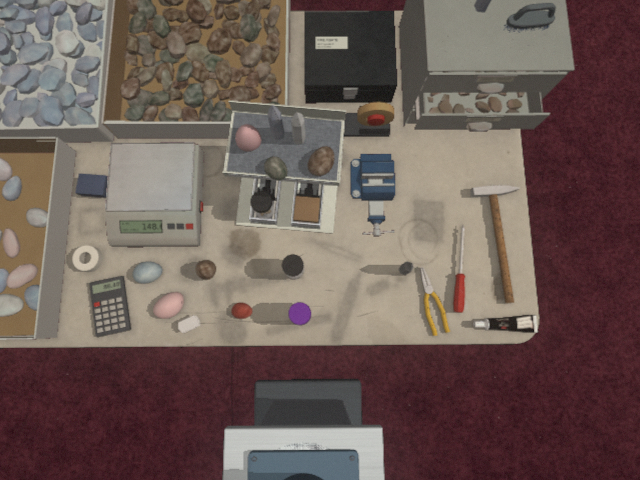

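View pics/side0.png

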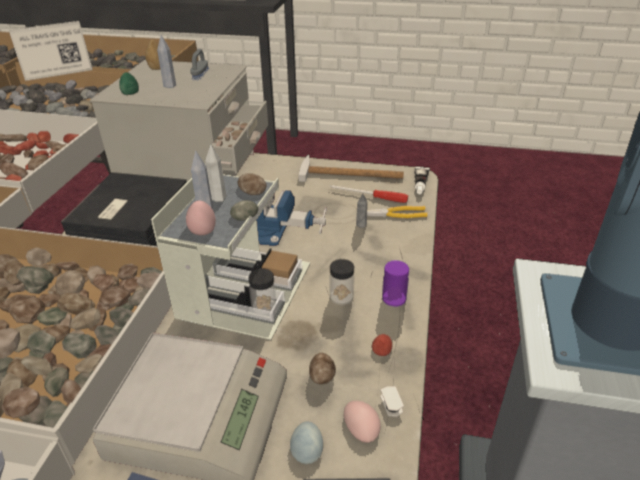

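The top view shows the new jar's lid at (292,265), the purple decoy at (300,313) and the display around (285,170). The jar lane is the left one, with its jar lid at (262,200), and the kraft box is at (307,207). I'll enlarge these areas.

Run:
```python
import cv2,numpy as np
a=cv2.imread("pics/top0.png")[95:285,215:405];b=cv2.imread("pics/side0.png")[140:340,150:420]
cv2.imwrite("pics/topc.png",cv2.resize(a,(600,600),interpolation=cv2.INTER_CUBIC)) # scale 600/190
cv2.imwrite("pics/sidec.png",cv2.resize(b,None,fx=2.9,fy=2.9,interpolation=cv2.INTER_CUBIC))
```

```text
(no output)
```

View pics/topc.png

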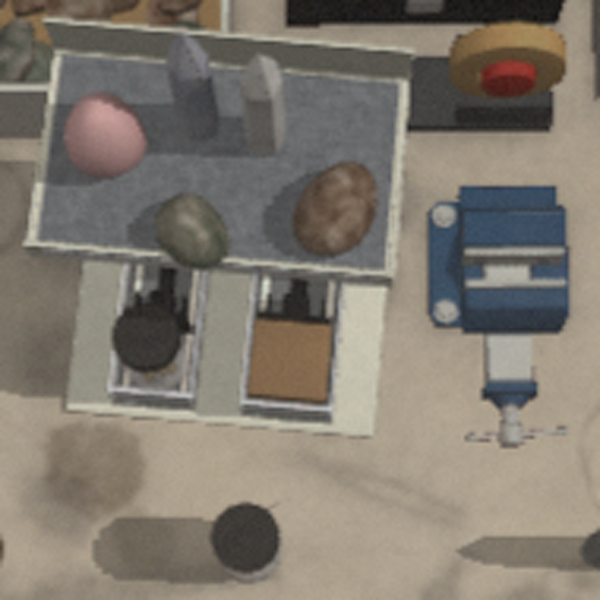

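View pics/sidec.png

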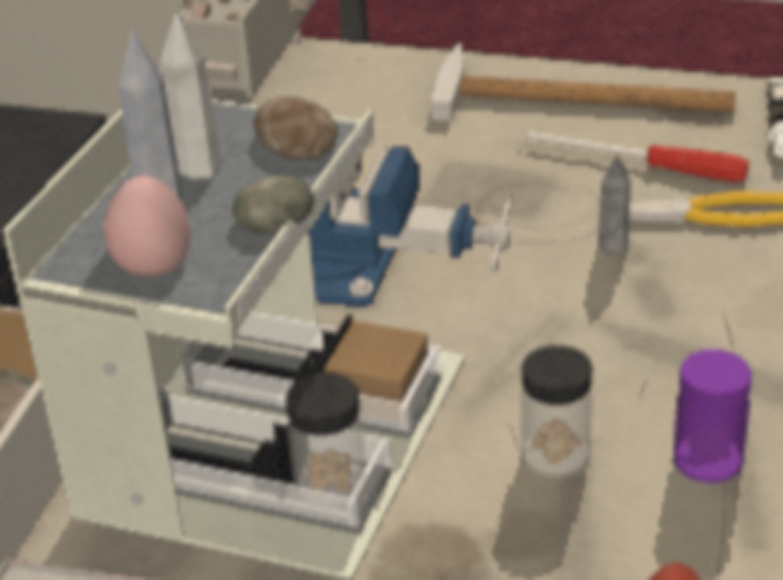

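The crops show the base plate's front corners, the lids of both jars and the lip of the jar lane. I'll turn these pixels into positions.

```bash
cat > h.py <<'E'
from bench import r
import numpy as np
def ray(cam,u,v,z):
    c=r.calibration(cam);K=c["camera_matrix"];T=c["pose"]
    d=T[:3,:3]@np.array([(u-K[0,2])/K[0,0],-(v-K[1,2])/K[1,1],-1]);p=T[:3,3]
    return p+d*(z-p[2])/d[2]
E
python3 - <<'E'
from h import *
s=600/190
for n,u,v,z in [("FL",67,409,.004),("FR",374,436,.004),("newlid",246,537,.074),("oldlid",148,336,.084),("lipL",110,393,.028),("lipR",195,403,.028),("blipL",241,408,.028),("blipR",333,415,.028),("deckL",25,246,.186),("deckR",394,277,.186)]:
    print(n,ray("top",215+u/s,95+v/s,z).round(4))
s=2.9
for n,u,v,z in [("FL",350,574,.004),("FR",463,357,.004),("newlid",557,367,.074),("oldlid",323,395,.084),("lipL",352,518,.028),("lipR",387,440,.028)]:
    print("side",n,ray("side",150+u/s,140+v/s,z).round(4))
E
```

```text
FL [0.571  0.1453 0.004 ]
FR [ 0.5507 -0.0663  0.004 ]
newlid [0.472  0.0183 0.074 ]
oldlid [0.6005 0.0808 0.084 ]
lipL [0.5765 0.1124 0.028 ]
lipR [0.5692 0.0551 0.028 ]
blipL [0.5656 0.0241 0.028 ]
blipR [ 0.5603 -0.0378  0.028 ]
deckL [0.6257 0.1401 0.186 ]
deckR [ 0.606  -0.0709  0.186 ]
side FL [0.5679 0.1452 0.004 ]
side FR [ 0.5468 -0.0625  0.004 ]
side newlid [0.4684 0.0199 0.074 ]
side oldlid [0.5965 0.0832 0.084 ]
side lipL [0.5711 0.1238 0.028 ]
side lipR [0.5683 0.0544 0.028 ]
```

```bash
cat >> h.py <<'E'
from scipy.spatial.transform import Rotation as Ro
PSI=np.radians(-5.5)
XD=np.array([np.cos(PSI),np.sin(PSI),0]);YD=np.array([-np.sin(PSI),np.cos(PSI),0])
def Rt(th,psi=None):
    p=PSI if psi is None else np.radians(psi);t=np.radians(th)
    z=np.array([np.sin(t)*np.cos(p),np.sin(t)*np.sin(p),-np.cos(t)]);y=np.array([-np.sin(p),np.cos(p),0])
    return np.c_[np.cross(y,z),y,z]
def now():
    o=r.observe();R=Ro.from_rotvec(o["ee_rot"]).as_matrix()
    return o,R,o["tcp_pos"]-0.005*R[:,2]      # grasp point
def go(g,th,back=0,psi=None):
    "offset/rot fractions from here to grasp point g (backed off along tool z)"
    o,R,_=now();T=Rt(th,psi);t=np.array(g)+(0.005-back)*T[:,2]
    print("tcp target",t.round(4),"offset",(R.T@(t-o["tcp_pos"])/.3).round(4).tolist(),"rot",(Ro.from_matrix(R.T@T).as_rotvec()/np.pi).round(4).tolist())
E
python3 - <<'E'
from h import *
print(ray("top",300,313,.074))
go([.47,.30,.20],36,.08)
go([.47,.019,.05],36,.12)
E
```

```text
[0.37797959 0.00423145 0.074     ]
tcp target [0.4261 0.3042 0.2607] offset [-1.0836, -0.7971, -0.0277] rot [-0.0189, -0.1994, -0.0567]
tcp target [0.4027 0.0255 0.143 ] offset [-1.266, -1.7109, 0.3658] rot [-0.0189, -0.1994, -0.0567]
```

```bash
python3 -m crank '[{"offset":[-0.9,-0.8,-0.05],"rot":[0,0,0]},{"offset":[-0.9,-0.8,-0.05],"rot":[-0.019,-0.2,-0.057]},{"offset":[-0.9,-0.8,-0.05],"rot":[-0.019,-0.2,-0.057]},{"offset":[-0.9,-0.8,-0.05],"rot":[-0.019,-0.2,-0.057]},{"offset":[-0.9,-0.8,-0.05],"rot":[-0.019,-0.2,-0.057]},{"offset":[-0.9,-0.8,-0.05],"rot":[-0.019,-0.2,-0.057]},{"offset":[-0.9,-0.8,-0.05],"rot":[-0.019,-0.2,-0.057]},{"offset":[-0.9,-0.8,-0.05],"rot":[-0.019,-0.2,-0.057]}]' 0 35
python3 - <<'E'
from h import *
go([.47,.019,.05],36,.12)
E
```

```text
clock: 0.77
tcp_pos: [0.3564, 0.3417, 0.2652]
ee_rot: [0.111, 2.509, -0.039]
force: [2.9, -0.4, 0.4]
opening: 0.999
gripper_force: 0.0
tcp target [0.4027 0.0255 0.143 ] offset [0.0417, -1.0353, 0.4767] rot [0.0007, 0.0008, 0.0022]
```

```bash
python3 -m crank '[{"offset":[0,-0.98,0.3],"rot":[0,0,0]},{"offset":[0,-0.98,0.3],"rot":[0,0,0]},{"offset":[0,-0.98,0.3],"rot":[0,0,0]},{"offset":[0,-0.98,0.3],"rot":[0,0,0]},{"offset":[0,-0.98,0.3],"rot":[0,0,0]},{"offset":[0,-0.98,0.3],"rot":[0,0,0]},{"offset":[0.03,-1,0.4],"rot":[0,0,0]},{"offset":[0.04,-1,0.45],"rot":[0,0,0]}]'
python3 - <<'E'
from h import *
import cv2
o,R,g=now();np.save("p1.npy",np.c_[R,o["tcp_pos"]])
cv2.imwrite("pics/w1.png",r.grab_frame("wrist")[...,::-1]);print(o["joint_velocities"].round(2))
go([.47,.019,.05],36,.12)
E
```

```text
clock: 1.43
tcp_pos: [0.3753, 0.2155, 0.2106]
ee_rot: [0.067, 2.518, -0.181]
force: [-0.2, -1.3, -0.6]
opening: 1.003
gripper_force: 0.0
[ 1.67  0.39 -1.61  0.01  0.48  0.32 -0.2 ]
tcp target [0.4027 0.0255 0.143 ] offset [0.0487, -0.5802, 0.3225] rot [-0.0303, -0.0023, 0.0219]
```

View pics/w1.png

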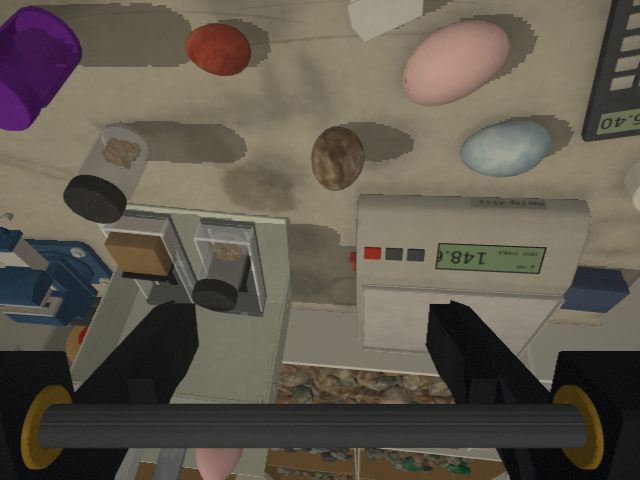

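The wrist view (upside down) shows the new jar at (105,180), the old jar in its lane at (222,265) and the box at (140,255). The arm is still on its way, so I'll continue.

```bash
python3 -m crank '[{"offset":[0,0,0],"rot":[0,0,0]},{"offset":[0.0,-0.0,0.0],"rot":[0,0,0]}]'
python3 - <<'E'
from h import *
o,R,g=now();print(o["q"].round(2),o["joint_velocities"].round(2))
go([.47,.019,.05],36,.12)
E
```

```text
clock: 1.65
tcp_pos: [0.3756, 0.2152, 0.2106]
ee_rot: [0.07, 2.518, -0.182]
force: [1.1, -0.1, 0.2]
opening: 0.997
gripper_force: 0.0
[-0.6   0.22 -0.5   2.39  1.16  0.8  -0.52] [-0.08 -0.01  0.04 -0.01  0.    0.   -0.  ]
tcp target [0.4027 0.0255 0.143 ] offset [0.0517, -0.5917, 0.3261] rot [-0.0289, -0.0016, 0.0224]
```

Run:
```python
from h import *
go([.50,.10,.20],36)
go([.475,.019,.13],36)
```

```text
tcp target [0.5029 0.0997 0.196 ] offset [-0.3207, -0.3365, 0.3389] rot [-0.0289, -0.0016, 0.0224]
tcp target [0.4779 0.0187 0.126 ] offset [-0.1198, -0.5845, 0.5189] rot [-0.0289, -0.0016, 0.0224]
```

```bash
python3 -m crank '[{"offset":[-0.32,-0.337,0.339],"rot":[-0.029,0,0.022]},{"offset":[-0.32,-0.337,0.339],"rot":[-0.029,0,0.022]},{"offset":[-0.32,-0.337,0.339],"rot":[-0.029,0,0.022]},{"offset":[-0.32,-0.337,0.339],"rot":[-0.029,0,0.022]},{"offset":[-0.12,-0.58,0.52],"rot":[-0.029,0,0.022]},{"offset":[-0.12,-0.58,0.52],"rot":[-0.029,0,0.022]},{"offset":[-0.12,-0.58,0.52],"rot":[-0.029,0,0.022]},{"offset":[-0.12,-0.58,0.52],"rot":[-0.029,0,0.022]}]'
python3 - <<'E'
from h import *
import cv2
o,R,g=now();print(o["q"].round(2),o["joint_velocities"].round(2))
np.save("p2.npy",np.c_[R,o["tcp_pos"]]);cv2.imwrite("pics/w2.png",r.grab_frame("wrist")[...,::-1])
go([.475,.019,.13],36)
E
```

```text
clock: 2.32
tcp_pos: [0.4786, 0.115, 0.1577]
ee_rot: [0.114, 2.526, -0.043]
force: [1.3, 0.6, -0.5]
opening: 1.003
gripper_force: 0.0
[ 0.5   0.7  -1.27  2.39  1.77  0.99 -0.53] [ 1.56  0.88 -0.18 -0.    1.25 -0.02  0.58]
tcp target [0.4779 0.0187 0.126 ] offset [0.0374, -0.2729, 0.0896] rot [-0.0062, -0.0062, -0.0024]
```

View pics/w2.png

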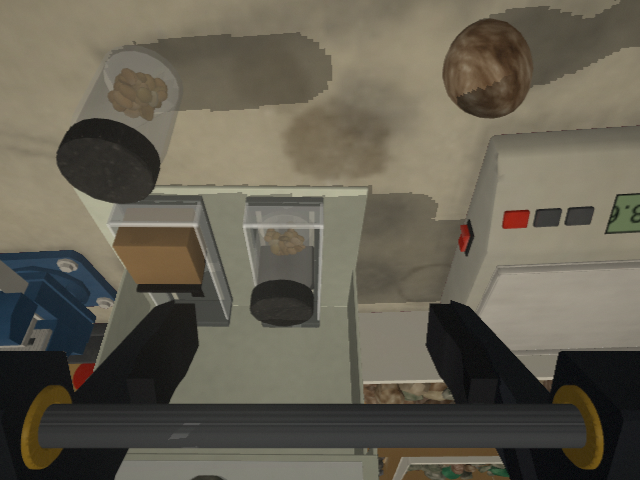

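The new jar's lid is at (108,160) and the old jar is in its lane at (283,270). Joints 3 and 4 are at their limits: leaning back this close to the base is out of reach. I'll fit a quick kinematic model to plan the lean.

```bash
cat > fk.py <<'E'
import numpy as np,itertools
from scipy.spatial.transform import Rotation as Ro
from scipy.optimize import least_squares
def E(a,t): return Ro.from_euler(a,t).as_matrix()
def fk(q,p,s):
    h,L1,L2,L3,a,b,c=p;R=np.eye(3);t=np.array([0,0,h])
    for i,(ax,tr) in enumerate([("z",0),("y",[0,0,L1]),("z",[a,0,0]),("y",[b,0,L2]),("z",0),("y",[c,0,0]),("z",[0,0,L3])]):
        R=R@E(ax,s[i]*q[i]); t=t+R@(np.zeros(3)+tr)
    return t,R
E
python3 - <<'E'
from fk import *
from h import r
o=r.observe();print(o["q"].round(3))
D=[([-1.3562,.5372,-.0044,1.5388,.0026,1.0673,-.0712],[.18,.624,.2518],[-.4395,-3.1106,.0027]),
([-.6,.22,-.5,2.39,1.16,.8,-.52],[.3756,.2152,.2106],[.07,2.518,-.182]),
(o["q"],o["tcp_pos"],o["ee_rot"])]
best=[]
for s in itertools.product([1,-1],repeat=7):
    Rs=[(fk(q,[0]*7,s)[1].T@Ro.from_rotvec(w).as_matrix()) for q,_,w in D]
    # constant flange offset
    e=sum(Ro.from_matrix(Rs[0].T@R).magnitude() for R in Rs[1:])
    best.append((e,s,Ro.from_matrix(Rs[0]).as_rotvec()))
best.sort(key=lambda b:b[0])
for e,s,w in best[:4]:
    f=least_squares(lambda p:np.concatenate([fk(q,p,s)[0]-t for q,t,_ in D]+[.01*(np.array(p)-[.3,.35,.35,.25,0,0,0])]),[.3,.35,.35,.25,0,0,0])
    print(round(e,3),s,w.round(3),f.x.round(4),2*f.cost,[ (fk(q,f.x,s)[0]-t).round(4).tolist() for q,t,_ in D])
E
```

```text
[ 0.52   0.704 -1.257  2.393  1.775  0.995 -0.523]
0.009 (-1, 1, -1, 1, -1, 1, -1) [0.    0.    1.571] [0.267  0.537  0.6474 0.1465 0.0236 0.0057 0.2108] 0.0025414618321233746 [[-0.0439, 0.0094, 0.0001], [-0.0124, -0.0065, -0.0089], [0.0116, 0.0047, 0.0088]]
1.032 (1, 1, 1, 1, 1, 1, 1) [ 0.002 -0.002 -1.009] [ 1.5422 -0.6053 -1.6972  2.432  -0.7227 -0.5413 -1.5857] 0.09809850735465458 [[-0.2991, -0.0642, 0.0006], [0.0322, -0.022, 0.011], [-0.0294, 0.0195, -0.0117]]
1.071 (1, 1, 1, -1, -1, -1, -1) [ 0.547 -0.989 -1.034] [-2.6453  2.8643  5.6648 -5.5305 -4.0544 -2.637  -5.8194] 0.13097252554870664 [[-0.2984, -0.0647, 0.0004], [-0.0202, -0.0893, -0.0709], [-0.0278, 0.0717, 0.0708]]
1.23 (-1, 1, -1, 1, -1, -1, 1) [1.631 1.631 0.96 ] [-0.1218  0.5316 -0.9599  0.6009  0.236  -0.0332  0.9171] 0.002631534962700181 [[-0.0438, 0.0095, 0.0002], [-0.0115, -0.0066, -0.0034], [0.0097, 0.0059, 0.0032]]
```

Run:
```python
from fk import *
from h import r
o=r.observe()
D=[([-1.3562,.5372,-.0044,1.5388,.0026,1.0673,-.0712],[.18,.624,.2518]),
([-.6,.22,-.5,2.39,1.16,.8,-.52],[.3756,.2152,.2106]),
(o["q"],o["tcp_pos"])]
s=(-1,1,-1,1,-1,1,-1)
x0=np.array([.267,.293,.3425,.27,.0525,.0775,.076,0,0])
for x0 in (x0,np.array([.3,.35,.35,.25,0,0,0,0,0])):
    f=least_squares(lambda p:np.concatenate([fk(q,p[:7],s)[0]+[p[7],p[8],0]-t for q,t in D]+[.01*(p-x0)]),x0)
    print(f.x.round(4),[(fk(q,f.x[:7],s)[0]+[f.x[7],f.x[8],0]-t).round(4).tolist() for q,t in D])
```

```text
[ 0.0599  0.5795  0.6233  0.0318 -0.0994  0.0274  0.3392  0.0947  0.229 ] [[0.0001, -0.0001, -0.0], [-0.0014, -0.0014, 0.0008], [0.0013, 0.0015, -0.0007]]
[ 0.0639  0.5794  0.6178  0.039  -0.1012  0.0276  0.3321  0.0946  0.2284] [[0.0001, -0.0001, -0.0], [-0.0015, -0.0015, 0.0009], [0.0013, 0.0015, -0.0008]]
```

Run:
```python
from h import *
for p in (-40,-75): go([.47,.03,.15],36,0,p)
```

```text
tcp target [0.4723 0.0281 0.146 ] offset [0.0174, -0.2447, 0.0219] rot [0.105, -0.0049, 0.1537]
tcp target [0.4708 0.0272 0.146 ] offset [0.0212, -0.2484, 0.0193] rot [0.218, -0.0032, 0.3119]
```

```bash
python3 -m crank '[{"offset":[0.02,-0.24,0.0],"rot":[0.105,0,0.154]},{"offset":[0.02,-0.24,0.0],"rot":[0.105,0,0.154]},{"offset":[0.02,-0.24,0.0],"rot":[0.105,0,0.154]},{"offset":[0.02,-0.24,0.0],"rot":[0.218,0,0.312]},{"offset":[0.02,-0.24,0.0],"rot":[0.218,0,0.312]},{"offset":[0.02,-0.24,0.02],"rot":[0.218,0,0.312]},{"offset":[0.02,-0.24,0.02],"rot":[0.218,0,0.312]},{"offset":[0.02,-0.25,0.02],"rot":[0.218,0,0.312]}]'
python3 - <<'E'
from h import *
o,R,g=now();print(o["q"].round(3).tolist(),o["tcp_pos"].round(4).tolist(),o["joint_velocities"].round(2))
go([.47,.03,.15],36,0,-75)
E
```

```text
clock: 3.03
tcp_pos: [0.4682, 0.0403, 0.1493]
ee_rot: [1.352, 2.202, -0.437]
force: [0.5, -0.3, 0.1]
opening: 1.001
gripper_force: 0.0
[0.287, 0.788, -1.121, 2.144, 1.31, 1.418, -1.122] [0.4682, 0.0403, 0.1493] [-0.24  0.17  0.26 -0.58 -0.71  0.47 -0.75]
tcp target [0.4708 0.0272 0.146 ] offset [-0.0284, -0.0119, 0.0339] rot [0.037, -0.0032, 0.0543]
```

```bash
python3 -m crank '[{"offset":[-0.03,-0.012,0.034],"rot":[0.037,0,0.054]},{"offset":[-0.03,-0.012,0.034],"rot":[0.037,0,0.054]},{"offset":[-0.03,-0.012,0.034],"rot":[0.037,0,0.054]},{"offset":[-0.03,-0.012,0.034],"rot":[0.037,0,0.054]}]' 60 35
python3 - <<'E'
from h import *
import cv2
o,R,g=now();print(g.round(4),o["q"].round(3).tolist(),o["tcp_pos"].round(4).tolist(),o["joint_velocities"].round(2))
cv2.imwrite("pics/w3.png",r.grab_frame("wrist")[...,::-1])
c=r.calibration("wrist");K=c["camera_matrix"];T=c["tool_from_camera"]
P=np.array([[.47,.019,.074],[.47,.019,0],[.60,.082,.084]])
q=(R.T@(P-o["tcp_pos"]).T).T;q=(T[:3,:3].T@(q-T[:3,3]).T).T
print([(K[0,2]-K[0,0]*a[0]/a[2],K[1,2]+K[1,1]*a[1]/a[2]) for a in q])
go([.47,.019,.05],36,0,-75)
E
```

```text
clock: 3.37
tcp_pos: [0.4714, 0.0258, 0.1464]
ee_rot: [1.579, 2.073, -0.504]
force: [0.4, -0.4, 1.0]
opening: 0.764
gripper_force: 0.0
[0.4706 0.0286 0.1504] [0.286, 0.812, -1.084, 2.07, 1.235, 1.461, -1.208] [0.4714, 0.0258, 0.1464] [ 0.03 -0.   -0.03  0.03  0.01 -0.    0.01]
[(np.float64(307.29625186855753), np.float64(199.39884027820008)), (np.float64(308.23849346131425), np.float64(99.554847844264)), (np.float64(664.4954628501231), np.float64(175.1479538676658))]
tcp target [0.4708 0.0162 0.046 ] offset [0.1696, -0.0088, 0.2904] rot [0.001, -0.0037, 0.0019]
```

View pics/w3.png

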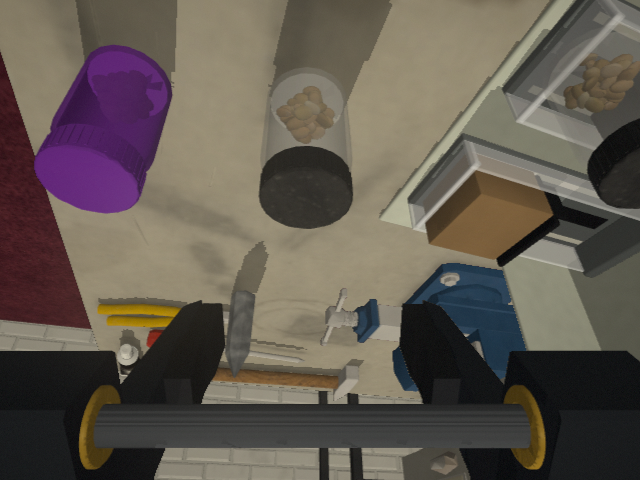

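The lid centre is at (306,198), against a prediction of (307,199), so the jar position is right. I'll descend and grip.

```bash
python3 -m crank '[{"offset":[0.085,-0.004,0.145],"rot":[0,0,0]},{"offset":[0.085,-0.004,0.145],"rot":[0,0,0]},{"offset":[0.17,-0.009,0.29],"rot":[0,0,0]},{"offset":[0.17,-0.009,0.29],"rot":[0,0,0]},{"offset":[0.17,-0.009,0.29],"rot":[0,0,0]},{"offset":[0.17,-0.009,0.29],"rot":[0,0,0]}]'
python3 - <<'E'
from h import *
go([.47,.019,.05],36,0,-75)
E
python3 -m crank '[{"offset":[0,0,0],"rot":[0,0,0]},{"offset":[0,0,0],"rot":[0,0,0]},{"offset":[0,0,0],"rot":[0,0,0]},{"offset":[0,0,0],"rot":[0,0,0]},{"offset":[0,0,0],"rot":[0,0,0]},{"offset":[0,0,0],"rot":[0,0,0]}]' 255 35
python3 - <<'E'
from h import *
o,R,g=now();print(g.round(4),o["q"].round(3).tolist())
go([.48,.022,.11],36,0,-75)
E
```

```text
clock: 3.92
tcp_pos: [0.4707, 0.0156, 0.047]
ee_rot: [1.585, 2.071, -0.504]
force: [0.4, 1.1, 0.6]
opening: 0.769
gripper_force: 0.0
tcp target [0.4708 0.0162 0.046 ] offset [0.0034, 0.0008, 0.0017] rot [0.0002, -0.0042, 0.0008]
clock: 4.42
tcp_pos: [0.4715, 0.0153, 0.0472]
ee_rot: [1.586, 2.068, -0.503]
force: [-0.4, 1.7, 7.0]
opening: 0.502
gripper_force: 35.0
[0.4708 0.0181 0.0513] [0.225, 0.988, -0.952, 2.086, 1.408, 1.403, -1.353]
tcp target [0.4808 0.0192 0.106 ] offset [-0.1095, 0.0334, -0.1624] rot [0.0006, -0.0039, -0.0001]
```

```bash
python3 -m crank '[{"offset":[-0.1,0,-0.15],"rot":[0,0,0]},{"offset":[-0.1,0,-0.15],"rot":[0,0,0]},{"offset":[-0.11,0.03,-0.16],"rot":[0,0,0]},{"offset":[-0.11,0.03,-0.16],"rot":[0,0,0]}]'
python3 - <<'E'
from h import *
o,R,g=now();print(g.round(4),o["opening"],o["gripper_force"],o["force"].round(1),"tilt",np.degrees(np.arccos(-R[2,2])),"yroll",R[2,1])
for p in (-40,-5.5): go([.545,.085,.12],36,0,p)
E
```

```text
clock: 4.75
tcp_pos: [0.4817, 0.0186, 0.1054]
ee_rot: [1.588, 2.067, -0.499]
force: [0.6, -0.8, -2.3]
opening: 0.501
gripper_force: 35.0
[0.481  0.0213 0.1095] 0.5008874297894008 34.99957156139118 [ 0.6 -0.8 -2.3] tilt 35.23322822417591 yroll 0.004319996987700858
tcp target [0.5473 0.0831 0.116 ] offset [0.104, 0.2668, -0.1151] rot [-0.1122, -0.0037, -0.1589]
tcp target [0.5479 0.0847 0.116 ] offset [0.1077, 0.2704, -0.1177] rot [-0.2239, -0.0029, -0.3146]
```

```bash
python3 -m crank '[{"offset":[0.05,0.13,-0.1],"rot":[-0.06,0,-0.08]},{"offset":[0.1,0.25,-0.115],"rot":[-0.112,0,-0.159]},{"offset":[0.1,0.25,-0.115],"rot":[-0.112,0,-0.159]},{"offset":[0.1,0.25,-0.115],"rot":[-0.112,0,-0.159]},{"offset":[0.1,0.25,-0.115],"rot":[-0.112,0,-0.159]},{"offset":[0.1,0.25,-0.115],"rot":[-0.112,0,-0.159]},{"offset":[0.1,0.25,-0.115],"rot":[-0.112,0,-0.159]}]'
python3 - <<'E'
from h import *
o,R,g=now();print(g.round(4),o["q"].round(2),"tilt",np.degrees(np.arccos(-R[2,2])))
for p in (-5.5,): go([.54,.0875,.12],35.2,0,p)
E
```

```text
clock: 5.33
tcp_pos: [0.5398, 0.0794, 0.1143]
ee_rot: [0.876, 2.396, -0.28]
force: [-0.0, 0.0, -1.2]
opening: 0.5
gripper_force: 35.0
[0.5376 0.0813 0.1184] [ 0.28  0.87 -1.07  2.13  1.59  1.29 -0.87] tilt 35.19659934722064
tcp target [0.5429 0.0872 0.1159] offset [0.0044, 0.0264, -0.0097] rot [-0.1115, -0.0002, -0.1571]
```

```bash
python3 -m crank '[{"offset":[0.005,0.02,-0.01],"rot":[-0.112,0,-0.157]},{"offset":[0.005,0.02,-0.01],"rot":[-0.112,0,-0.157]},{"offset":[0.005,0.026,-0.01],"rot":[-0.112,0,-0.157]},{"offset":[0.005,0.026,-0.01],"rot":[-0.112,0,-0.157]},{"offset":[0.005,0.026,-0.01],"rot":[-0.112,0,-0.157]},{"offset":[0.005,0.026,-0.01],"rot":[-0.112,0,-0.157]},{"offset":[0.005,0.026,-0.01],"rot":[-0.112,0,-0.157]}]'
python3 - <<'E'
from h import *
import cv2
o,R,g=now();print(g.round(4),o["q"].round(2),"tilt",np.degrees(np.arccos(-R[2,2])),o["joint_velocities"].round(2))
cv2.imwrite("pics/w4.png",r.grab_frame("wrist")[...,::-1])
c=r.calibration("wrist");K=c["camera_matrix"];T=c["tool_from_camera"]
P=np.array([[.599,.082,.084],[.599,.082,.01]]+[list(np.array([.599,.082,.028])-.0256*XD+s*.026*YD) for s in(1,-1)]+[list(np.array([g[0],g[1],g[2]-.0513]))])
q=(R.T@(P-o["tcp_pos"]).T).T;q=(T[:3,:3].T@(q-T[:3,3]).T).T
print([(int(K[0,2]-K[0,0]*a[0]/a[2]),int(K[1,2]+K[1,1]*a[1]/a[2])) for a in q])
go([.545,.0872,.088],35.2)
E
```

```text
clock: 5.92
tcp_pos: [0.5439, 0.0873, 0.1167]
ee_rot: [0.127, 2.524, -0.036]
force: [0.9, 0.3, -0.9]
opening: 0.502
gripper_force: 35.0
[0.541  0.0876 0.1208] [ 0.51  0.81 -1.11  2.29  1.93  0.94 -0.48] tilt 35.25123585318821 [-0.04  0.   -0.02 -0.01 -0.    0.01 -0.01]
[(313, 326), (313, 212), (362, 207), (264, 208), (313, 233)]
tcp target [0.5479 0.0869 0.0839] offset [0.0526, -0.0042, 0.0976] rot [0.0007, 0.0004, -0.001]
```

View pics/w4.png

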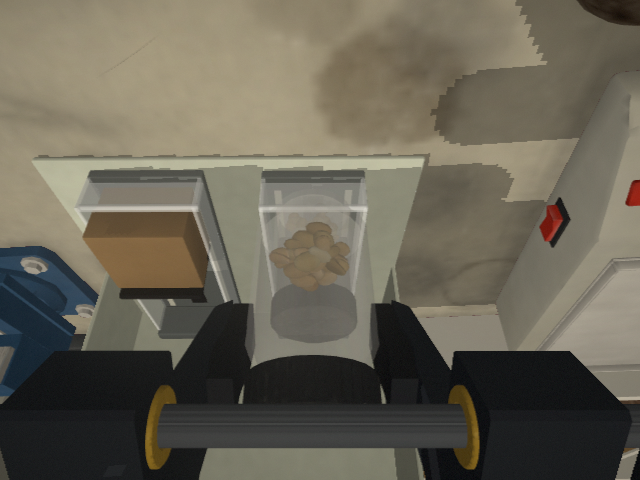

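The lip's top edge is at row 208, columns 260–367, matching the predicted lane centre (col 313) and position, and the jar is aligned. I'll lower it to just above the lip.

```bash
python3 -m crank '[{"offset":[0.0526,-0.003,0.0976],"rot":[0,0,0]},{"offset":[0.0526,-0.003,0.0976],"rot":[0,0,0]},{"offset":[0.0526,-0.003,0.0976],"rot":[0,0,0]},{"offset":[0.0526,-0.003,0.0976],"rot":[0,0,0]}]'
cat > st.py <<'E'
from h import *
F=np.array([.599,.082,0])
o,R,g=now();d=g-F
print("rel x' y' mm",(1e3*d@XD).round(1),(1e3*d@YD).round(1),"bottom z",(1e3*(g[2]-.0513)).round(1),"Fx' Fy' Fz",(o["force"]@XD).round(1),(o["force"]@YD).round(1),o["force"][2].round(1),"tilt",np.degrees(np.arccos(-R[2,2])).round(2),"T",o["wrist_torque"].round(2),o["opening"].round(3),"q34",o["q"][2:4].round(2))
print("per mm x':",(R.T@XD*.001/.3).round(5),"per mm z:",(R.T@[0,0,.001/.3]).round(5))
E
python3 st.py
```

```text
clock: 6.3
tcp_pos: [0.5472, 0.0885, 0.0845]
ee_rot: [0.117, 2.524, -0.033]
force: [0.1, -1.0, -0.9]
opening: 0.499
gripper_force: 35.0Traceback (most recent call last):
  File "st.py", line 4, in <module>
    print("rel x' y' mm",(1e3*d@XD).round(1),(1e3*d@YD).round(1),"bottom z",(1e3*(g[2]-.0513)).round(1),"Fx' Fy' Fz",(o["force"]@XD).round(1),(o["force"]@YD).round(1),o["force"][2].round(1),"tilt",np.degrees(np.arccos(-R[2,2])).round(2),"T",o["wrist_torque"].round(2),o["opening"].round(3),"q34",o["q"][2:4].round(2))
                                                                                                                                                                                                                                                                            ^^^^^^^^^^^^^^^^^^
AttributeError: 'float' object has no attribute 'round'
```

```bash
sed -i 's/o\["force"\]\[2\].round(1)/np.round(o["force"][2],1)/; s/o\["opening"\].round(3)/np.round(o["opening"],3)/; s/(1e3\*(g\[2\]-.0513)).round(1)/np.round(1e3*(g[2]-.0513),1)/' st.py; python3 st.py
```

```text
rel x' y' mm -55.0 1.5 bottom z 37.3 Fx' Fy' Fz 0.2 -1.0 -0.9 tilt 35.28 T [ 0.06  0.71 -0.03] 0.499 q34 [-1.06  2.29]
per mm x': [-2.72e-03 -2.00e-05  1.92e-03] per mm z: [-1.92e-03  1.00e-05 -2.72e-03]
```

```bash
python3 -m crank '[{"offset":[-0.0144,-0.004,0.0142],"rot":[0,0,0]},{"offset":[-0.0144,-0.004,0.0142],"rot":[0,0,0]},{"offset":[-0.0144,-0.004,0.0142],"rot":[0,0,0]}]'; python3 st.py
python3 -m crank '[{"offset":[-0.0027,0,0.0019],"rot":[0,0,0]},{"offset":[-0.0054,0,0.0038],"rot":[0,0,0]},{"offset":[-0.0054,0,0.0038],"rot":[0,0,0]}]'; python3 st.py
python3 -m crank '[{"offset":[-0.0027,0,0.0019],"rot":[0,0,0]},{"offset":[-0.0054,0,0.0038],"rot":[0,0,0]},{"offset":[-0.0054,0,0.0038],"rot":[0,0,0]}]'; python3 st.py
```

```text
clock: 6.55
tcp_pos: [0.5539, 0.0854, 0.0841]
ee_rot: [0.117, 2.521, -0.034]
force: [-0.1, -0.5, -2.4]
opening: 0.503
gripper_force: 35.0
rel x' y' mm -48.1 -1.0 bottom z 36.9 Fx' Fy' Fz -0.0 -0.6 -2.4 tilt 35.4 T [0.07 0.8  0.02] 0.503 q34 [-1.06  2.28]
per mm x': [-2.72e-03 -1.00e-05  1.93e-03] per mm z: [-1.93e-03  1.00e-05 -2.72e-03]
clock: 6.8
tcp_pos: [0.5551, 0.0852, 0.0832]
ee_rot: [0.117, 2.523, -0.034]
force: [1.1, -0.3, -1.7]
opening: 0.5
gripper_force: 35.0
rel x' y' mm -46.8 -1.0 bottom z 36.0 Fx' Fy' Fz 1.1 -0.2 -1.7 tilt 35.3 T [0.1  0.78 0.03] 0.5 q34 [-1.06  2.27]
per mm x': [-2.72e-03 -1.00e-05  1.93e-03] per mm z: [-1.93e-03  1.00e-05 -2.72e-03]
clock: 7.05
tcp_pos: [0.5571, 0.0851, 0.0829]
ee_rot: [0.117, 2.524, -0.034]
force: [-0.0, -0.5, -2.7]
opening: 0.499
gripper_force: 35.0
rel x' y' mm -44.9 -0.9 bottom z 35.7 Fx' Fy' Fz 0.0 -0.5 -2.7 tilt 35.27 T [ 0.08  0.74 -0.05] 0.499 q34 [-1.05  2.27]
per mm x': [-2.72e-03 -1.00e-05  1.92e-03] per mm z: [-1.92e-03  1.00e-05 -2.72e-03]
```

```bash
python3 -m crank '[{"offset":[-0.0027,0.001,0.0019],"rot":[0,0,0]},{"offset":[-0.0054,0.002,0.0038],"rot":[0,0,0]},{"offset":[-0.0054,0.002,0.0038],"rot":[0,0,0]}]'; python3 st.py
python3 -m crank '[{"offset":[-0.0027,0,0.0019],"rot":[0,0,0]},{"offset":[-0.0054,0,0.0038],"rot":[0,0,0]},{"offset":[-0.0054,0,0.0038],"rot":[0,0,0]}]'; python3 st.py|head -1
python3 -m crank '[{"offset":[-0.0027,0,0.0019],"rot":[0,0,0]},{"offset":[-0.0054,0,0.0038],"rot":[0,0,0]},{"offset":[-0.0054,0,0.0038],"rot":[0,0,0]}]'; python3 st.py|head -1
```

```text
clock: 7.3
tcp_pos: [0.558, 0.0858, 0.0825]
ee_rot: [0.116, 2.525, -0.033]
force: [-4.1, -0.6, -0.3]
opening: 0.502
gripper_force: 35.0
rel x' y' mm -44.0 -0.1 bottom z 35.3 Fx' Fy' Fz -4.0 -1.0 -0.3 tilt 35.18 T [ 0.04  1.3  -0.05] 0.502 q34 [-1.05  2.26]
per mm x': [-2.72e-03 -2.00e-05  1.92e-03] per mm z: [-1.92e-03  1.00e-05 -2.72e-03]
clock: 7.55
tcp_pos: [0.5598, 0.0859, 0.0825]
ee_rot: [0.115, 2.526, -0.033]
force: [-5.3, -0.2, -0.4]
opening: 0.501
gripper_force: 35.0
rel x' y' mm -42.3 0.1 bottom z 35.3 Fx' Fy' Fz -5.3 -0.7 -0.4 tilt 35.17 T [ 0.17  1.39 -0.  ] 0.501 q34 [-1.05  2.26]
clock: 7.8
tcp_pos: [0.5617, 0.0858, 0.0825]
ee_rot: [0.115, 2.526, -0.032]
force: [-6.7, 1.3, 1.2]
opening: 0.502
gripper_force: 35.0
rel x' y' mm -40.4 0.2 bottom z 35.3 Fx' Fy' Fz -6.8 0.7 1.2 tilt 35.16 T [0.11 1.41 0.01] 0.502 q34 [-1.05  2.26]
```

```bash
python3 -m crank '[{"offset":[-0.0109,0,0.0077],"rot":[0,0,0]},{"offset":[-0.0218,0,0.0154],"rot":[0,0,0]},{"offset":[-0.0326,0,0.023],"rot":[0,0,0]},{"offset":[-0.0435,0,0.0307],"rot":[0,0,0]},{"offset":[-0.0544,0,0.0384],"rot":[0,0,0]},{"offset":[-0.0653,0,0.0461],"rot":[0,0,0]},{"offset":[-0.0762,0,0.0538],"rot":[0,0,0]},{"offset":[-0.0762,0,0.0538],"rot":[0,0,0]}]'; python3 st.py
```

```text
clock: 8.47
tcp_pos: [0.5897, 0.0834, 0.0825]
ee_rot: [0.115, 2.526, -0.032]
force: [-5.8, 0.2, 0.2]
opening: 0.501
gripper_force: 35.0
rel x' y' mm -12.3 0.5 bottom z 35.2 Fx' Fy' Fz -5.8 -0.4 0.2 tilt 35.15 T [ 0.14  1.58 -0.01] 0.501 q34 [-1.03  2.19]
per mm x': [-2.73e-03 -2.00e-05  1.92e-03] per mm z: [-1.92e-03  1.00e-05 -2.73e-03]
```

```bash
python3 -m crank '[{"offset":[-0.0109,0,0.0077],"rot":[0,0,0]},{"offset":[-0.0218,-0.001,0.0154],"rot":[0,0,0]},{"offset":[-0.0326,-0.002,0.023],"rot":[0,0,0]},{"offset":[-0.041,-0.002,0.0288],"rot":[0,0,0]},{"offset":[-0.041,-0.002,0.0288],"rot":[0,0,0]},{"offset":[-0.041,-0.002,0.0288],"rot":[0,0,0]}]'; python3 st.py
python3 - <<'E'
from h import *
import cv2
cv2.imwrite("pics/w5.png",np.hstack([r.grab_frame("wrist")[100:480,120:520,::-1],cv2.resize(r.grab_frame("side")[190:310,190:316,::-1],(399,380),interpolation=cv2.INTER_CUBIC)]))
E
```

```text
clock: 8.97
tcp_pos: [0.604, 0.0815, 0.0822]
ee_rot: [0.114, 2.526, -0.032]
force: [-7.5, 1.1, 1.0]
opening: 0.502
gripper_force: 35.0
rel x' y' mm 2.1 -0.0 bottom z 35.0 Fx' Fy' Fz -7.5 0.4 1.0 tilt 35.11 T [ 0.14  1.68 -0.04] 0.502 q34 [-1.02  2.16]
per mm x': [-2.73e-03 -2.00e-05  1.92e-03] per mm z: [-1.92e-03  1.00e-05 -2.73e-03]
```

View pics/w5.png

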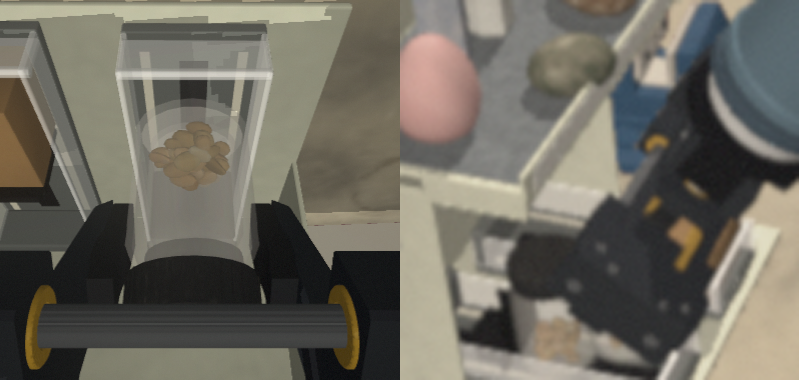

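The wrist view (left half) shows the jar over the lane behind the lip bar (row 75), centred between the walls. The side view shows the old jar pushed back and upright. I'll lower the new jar.

```bash
python3 -m crank '[{"offset":[-0.0027,0,0.0019],"rot":[0,0,0]},{"offset":[0.0031,0,0.0101],"rot":[0,0,0]},{"offset":[0.0088,0,0.0183],"rot":[0,0,0]},{"offset":[0.0165,0,0.0292],"rot":[0,0,0]},{"offset":[0.0165,0,0.0292],"rot":[0,0,0]}]'; python3 st.py
```

```text
clock: 9.48
tcp_pos: [0.6046, 0.0815, 0.0717]
ee_rot: [0.114, 2.527, -0.032]
force: [-6.1, -0.0, 0.9]
opening: 0.502
gripper_force: 35.0
rel x' y' mm 2.8 0.0 bottom z 24.5 Fx' Fy' Fz -6.1 -0.6 0.9 tilt 35.08 T [ 0.18  1.59 -0.  ] 0.502 q34 [-1.01  2.16]
per mm x': [-2.73e-03 -2.00e-05  1.92e-03] per mm z: [-1.92e-03  1.00e-05 -2.73e-03]
```

```bash
python3 -m crank '[{"offset":[0.0077,0,0.0109],"rot":[0,0,0]},{"offset":[0.0154,0,0.0218],"rot":[0,0,0]},{"offset":[0.023,0,0.0328],"rot":[0,0,0]},{"offset":[0.023,0,0.0328],"rot":[0,0,0]},{"offset":[0.023,0,0.0328],"rot":[0,0,0]}]'; python3 st.py|head -1
python3 -m crank '[{"offset":[0.0019,0,0.0027],"rot":[0,0,0]},{"offset":[0.0019,0,0.0027],"rot":[0,0,0]},{"offset":[0.0019,0,0.0027],"rot":[0,0,0]}]'; python3 st.py|head -1
```

```text
clock: 9.9
tcp_pos: [0.6047, 0.0815, 0.0598]
ee_rot: [0.114, 2.527, -0.032]
force: [-6.7, -0.6, 0.1]
opening: 0.501
gripper_force: 35.0
rel x' y' mm 2.8 -0.0 bottom z 12.6 Fx' Fy' Fz -6.7 -1.2 0.1 tilt 35.06 T [0.17 1.78 0.05] 0.501 q34 [-1.    2.16]
clock: 10.15
tcp_pos: [0.6047, 0.0816, 0.0591]
ee_rot: [0.114, 2.527, -0.032]
force: [-7.6, 1.1, 2.6]
opening: 0.501
gripper_force: 35.0
rel x' y' mm 2.8 0.1 bottom z 11.9 Fx' Fy' Fz -7.7 0.3 2.6 tilt 35.08 T [ 0.18  1.75 -0.05] 0.501 q34 [-1.    2.16]
```

```bash
python3 -m crank '[{"offset":[0.0019,0,0.0027],"rot":[0,0,0]},{"offset":[0.0019,0,0.0027],"rot":[0,0,0]},{"offset":[0.0019,0,0.0027],"rot":[0,0,0]}]'; python3 st.py|head -1
python3 -m crank '[{"offset":[0.0014,0,0.002],"rot":[0,0,0]},{"offset":[0.0014,0,0.002],"rot":[0,0,0]},{"offset":[0.0014,0,0.002],"rot":[0,0,0]}]'; python3 st.py|head -1
```

```text
clock: 10.4
tcp_pos: [0.6047, 0.0816, 0.0582]
ee_rot: [0.114, 2.527, -0.032]
force: [-8.4, 0.6, 1.9]
opening: 0.5
gripper_force: 35.0
rel x' y' mm 2.8 0.1 bottom z 11.0 Fx' Fy' Fz -8.4 -0.2 1.9 tilt 35.09 T [ 0.18  1.71 -0.  ] 0.5 q34 [-1.    2.16]
clock: 10.65
tcp_pos: [0.6047, 0.0817, 0.0575]
ee_rot: [0.114, 2.527, -0.032]
force: [-7.2, 1.0, 2.1]
opening: 0.505
gripper_force: 35.0
rel x' y' mm 2.8 0.2 bottom z 10.3 Fx' Fy' Fz -7.2 0.3 2.1 tilt 35.09 T [0.17 1.69 0.01] 0.505 q34 [-1.    2.16]
```

Nearly on the floor. I'll lower another 1 mm, then ease forward to the lip.

```bash
python3 -m crank '[{"offset":[0.0019,0,0.0027],"rot":[0,0,0]},{"offset":[0.0019,0,0.0027],"rot":[0,0,0]},{"offset":[0.0019,0,0.0027],"rot":[0,0,0]}]'; python3 st.py|head -1
python3 -m crank '[{"offset":[0.0014,0,-0.001],"rot":[0,0,0]},{"offset":[0.0027,0,-0.0019],"rot":[0,0,0]},{"offset":[0.0027,0,-0.0019],"rot":[0,0,0]}]'; python3 st.py|head -1
```

```text
clock: 10.9
tcp_pos: [0.6048, 0.0817, 0.0573]
ee_rot: [0.113, 2.526, -0.032]
force: [-12.4, -1.1, 10.4]
opening: 0.498
gripper_force: 35.0
rel x' y' mm 2.9 0.3 bottom z 10.1 Fx' Fy' Fz -12.2 -2.3 10.4 tilt 35.17 T [-0.18  1.52 -0.25] 0.498 q34 [-1.    2.16]
clock: 11.15
tcp_pos: [0.6047, 0.0817, 0.0573]
ee_rot: [0.114, 2.525, -0.032]
force: [-6.4, 0.3, 4.9]
opening: 0.5
gripper_force: 35.0
rel x' y' mm 2.8 0.3 bottom z 10.1 Fx' Fy' Fz -6.4 -0.4 4.9 tilt 35.22 T [ 0.02  1.21 -0.01] 0.5 q34 [-1.    2.16]
```

```bash
python3 -m crank '[{"offset":[0.0014,0,-0.001],"rot":[0,0,0]},{"offset":[0.0027,0,-0.0019],"rot":[0,0,0]},{"offset":[0.0027,0,-0.0019],"rot":[0,0,0]}]'; python3 st.py|head -1
python3 -m crank '[{"offset":[0.0014,0,-0.001],"rot":[0,0,0]},{"offset":[0.0027,0,-0.0019],"rot":[0,0,0]},{"offset":[0.0027,0,-0.0019],"rot":[0,0,0]}]'; python3 st.py|head -1
```

```text
clock: 11.4
tcp_pos: [0.604, 0.0817, 0.0573]
ee_rot: [0.114, 2.524, -0.032]
force: [-5.7, 1.1, 3.5]
opening: 0.501
gripper_force: 35.0
rel x' y' mm 2.1 0.2 bottom z 10.1 Fx' Fy' Fz -5.8 0.5 3.5 tilt 35.23 T [0.05 1.13 0.  ] 0.501 q34 [-1.    2.16]
clock: 11.65
tcp_pos: [0.6031, 0.0817, 0.0573]
ee_rot: [0.114, 2.524, -0.032]
force: [-5.8, 0.1, 3.5]
opening: 0.501
gripper_force: 35.0
rel x' y' mm 1.2 0.1 bottom z 10.1 Fx' Fy' Fz -5.8 -0.5 3.5 tilt 35.24 T [0.03 1.12 0.08] 0.501 q34 [-1.    2.16]
```

```bash
python3 -m crank '[{"offset":[0.0014,0,-0.001],"rot":[0,0,0]},{"offset":[0.0022,0,-0.0015],"rot":[0,0,0]},{"offset":[0.0022,0,-0.0015],"rot":[0,0,0]}]'; python3 st.py|head -1
python3 -m crank '[{"offset":[0.0008,0,-0.0006],"rot":[0,0,0]},{"offset":[0.0014,0,-0.001],"rot":[0,0,0]},{"offset":[0.0014,0,-0.001],"rot":[0,0,0]}]'; python3 st.py|head -1
```

```text
clock: 11.9
tcp_pos: [0.6027, 0.0817, 0.0573]
ee_rot: [0.115, 2.524, -0.032]
force: [-3.7, 0.9, 3.1]
opening: 0.499
gripper_force: 35.0
rel x' y' mm 0.8 0.0 bottom z 10.1 Fx' Fy' Fz -3.8 0.5 3.1 tilt 35.26 T [0.28 0.96 0.14] 0.499 q34 [-1.    2.16]
clock: 12.15
tcp_pos: [0.6026, 0.0817, 0.0573]
ee_rot: [0.116, 2.523, -0.032]
force: [-1.6, 2.5, -0.8]
opening: 0.502
gripper_force: 35.0
rel x' y' mm 0.8 -0.0 bottom z 10.1 Fx' Fy' Fz -1.8 2.3 -0.8 tilt 35.28 T [0.59 0.87 0.33] 0.502 q34 [-1.    2.16]
```

The jar is resting on the lip: x stopped moving and the force fell away. I'll release it gently.

```bash
python3 -m crank '[{"offset":[0,0,0],"rot":[0,0,0]},{"offset":[0,0,0],"rot":[0,0,0]}]' 255 4
python3 -m crank '[{"offset":[0,0,0],"rot":[0,0,0]},{"offset":[0,0,0],"rot":[0,0,0]},{"offset":[0,0,0],"rot":[0,0,0]},{"offset":[0,0,0],"rot":[0,0,0]},{"offset":[0,0,0],"rot":[0,0,0]},{"offset":[0,0,0],"rot":[0,0,0]}]' 85 4; python3 st.py|head -1
python3 - <<'E'
from h import *
import cv2
cv2.imwrite("pics/w6.png",r.grab_frame("wrist")[60:480,120:560,::-1])
E
```

```text
clock: 12.32
tcp_pos: [0.6028, 0.0815, 0.0575]
ee_rot: [0.116, 2.523, -0.033]
force: [-0.4, 3.6, 0.3]
opening: 0.512
gripper_force: 4.0
clock: 12.82
tcp_pos: [0.6025, 0.0808, 0.0572]
ee_rot: [0.117, 2.524, -0.034]
force: [-0.0, -0.6, 0.2]
opening: 0.668
gripper_force: 0.0
rel x' y' mm 0.7 -0.9 bottom z 10.0 Fx' Fy' Fz 0.0 -0.6 0.2 tilt 35.27 T [0.1  0.57 0.02] 0.668 q34 [-1.    2.16]
```

View pics/w6.png

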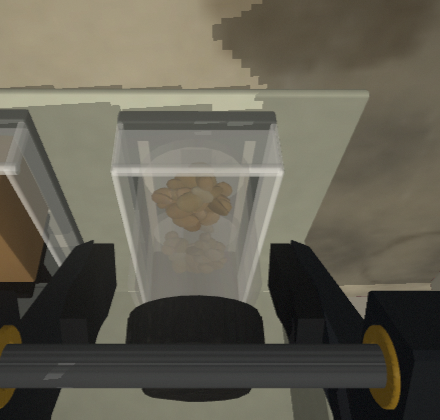

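The jar stands upright behind the lip (bar at row 170) with gaps on both sides of the fingers. I'll retreat along the tool axis.

```bash
python3 -m crank '[{"offset":[0,0.003,-0.03],"rot":[0,0,0]},{"offset":[0,0.003,-0.08],"rot":[0,0,0]},{"offset":[0,0.003,-0.15],"rot":[0,0,0]},{"offset":[0,0.003,-0.22],"rot":[0,0,0]},{"offset":[0,0.003,-0.28],"rot":[0,0,0]},{"offset":[-0.08,0.003,-0.4],"rot":[0,0,0]},{"offset":[-0.15,0.003,-0.5],"rot":[0,0,0]},{"offset":[-0.15,0.003,-0.5],"rot":[0,0,0]}]'
python3 -m crank '[{"offset":[0,0,0],"rot":[0,0,0]},{"offset":[0,0,0],"rot":[0,0,0]},{"offset":[0,0,0],"rot":[0,0,0]},{"offset":[0,0,0],"rot":[0,0,0]}]'; python3 st.py|head -1
python3 - <<'E'
from h import *
import cv2
cv2.imwrite("pics/f.png",np.hstack([cv2.resize(r.grab_frame("side")[180:320,190:330,::-1],(400,400),interpolation=cv2.INTER_CUBIC),cv2.resize(r.grab_frame("wrist")[:,:,::-1],(400,400))]))
E
```

```text
clock: 13.53
tcp_pos: [0.555, 0.0883, 0.2133]
ee_rot: [0.113, 2.513, -0.033]
force: [0.9, -0.3, -0.1]
opening: 0.669
gripper_force: 0.0
clock: 13.87
tcp_pos: [0.5519, 0.0861, 0.204]
ee_rot: [0.116, 2.527, -0.033]
force: [-0.7, 0.0, -0.2]
opening: 0.669
gripper_force: 0.0
rel x' y' mm -50.1 -0.5 bottom z 156.8 Fx' Fy' Fz -0.7 -0.0 -0.2 tilt 35.1 T [ 0.1   0.55 -0.02] 0.669 q34 [-1.21  2.24]
```

View pics/f.png

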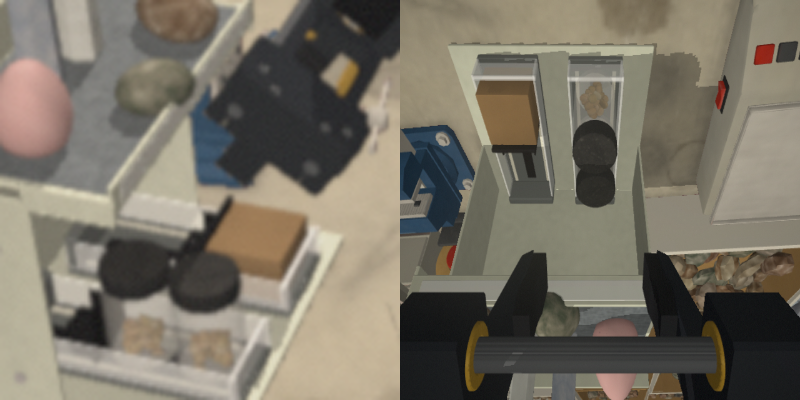

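Both jars stand upright one behind the other behind the lip, the box and stones are where they were, and the gripper is clear. I'll hand the job in.

```bash
python3 -c "
from bench import r
print(r.finish_job())"
```

```text
the job is handed in; nothing more can be done
None
```

The amber jar is loaded upright behind the front lip with the first jar standing behind it; nothing else was moved, the gripper is clear, and the job was handed in at about 14 s.

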